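# Lock the length stop with a ball-lock pin

### The job

Slide the blue length stop along its aluminium rail until its hole is over the yellow-marked hole of the rail. Then take the ball-lock pin from its wooden block, keep its red thumb button squeezed in while you push the pin gently down through both holes, feeling for the lower one by moving pin and stop together, until its collar sits fully home on the stop. Let go so the button springs out and the pin locks, leaving the other things on the table alone.

Things in the scene. Friction and masses are not known exactly. Their poses are not given: they have to be found in the camera images.
- rail: fixed aluminium rail, an upside-down channel 84 mm wide, top 50 mm above the table. Origin on the table under the yellow mark; it runs along its own y axis from y = -90 to +280 mm; z up. In its middle slot is clamped a dark steel strip, 8 mm thick, top flush with the rail's, free space below, with two upright through holes (13.5 mm diameter, sharp rims), on the middle line (x = 0)
- rail_mark (a point): yellow line across the rail, taken at its middle line and the rail's top face; same axes as the rail. The strip is set anew for each job: its hole to be used, framed by a yellow square, lies anywhere up to 13 mm to either side of this line along y; just where must be seen or felt. A plain hole, not to be used, lies 60 mm further along +y
- stop (a joint): place of the blue length stop along the rail in m: 0 when its hole is over the yellow line, growing along the rail's +y, from -0.03 to 0.17. It slides with about 2 N of friction, has no side play and stays where it is left
- stop_hole (a point): centre of the upper mouth of the stop's upright through hole (13.5 mm diameter, sharp rim). The stop is a blue plate 92 mm wide, 124 long, 14 thick, 1 mm above the rail, so its top is 65 mm above the table; it reaches from 29 mm behind the hole (-y) to 95 mm beyond (+y); same axes as the rail
- stop_fin (a point): wooden fin on the stop, to be pinched or pushed: 12 mm thick along the rail, 50 mm across it, rising 42 mm above the plate, to 107 mm above the table. The point lies on its middle line, 20 mm above the plate, 80 mm along +y from the hole; same axes as the rail
- park: fixed wooden block 75 x 75 x 50 mm, origin under its centre, with a wide 23 mm square hole in which the pin stands loosely, its collar on the block's top face
- pin: loose ball-lock pin, 0.1 to 0.25 kg, upright in the block. Origin: centre of the underside of its steel collar (32 mm diameter, 5 thick); z up along the pin. Above it a black handle, 20 mm along x, 24 along y, up to z = 47 mm, the red button on its +y side. Below it a shank of 12 mm diameter
- pin_tip (a point): centre of the shank's lower end, 35 mm below the pin's origin; same axes as the pin. The last 2 mm taper to 11 mm diameter. Two locking studs of 5 mm diameter, 6.5 mm above this end on the shank's +x and -x sides, stand out 3 mm each while the button is out and so bar the pin from any hole; with the pin fully home they are 3 mm clear below the strip
- button (a joint): how far the red thumb button is pushed in: 0 fully out (studs out), 0.004 m fully in (studs inside the shank). A plate 14 mm wide, at pin z = 13 to 39 mm, standing out 5 mm from the handle's +y side: 29 mm across both, 25 mm when in. Squeezing both together along y pushes it in: 3 N to start, 8 N fully in
- board: chequered wooden board 140 x 160 x 30 mm, loose, to be left alone; origin under its centre
- glue: glue bottle, 56 mm diameter, 130 mm tall, loose, to be left alone; origin under its centre
- driver: screwdriver lying on the table, about 200 mm long, to be left alone; its origin lies on its underside
- tape: yellow tape measure 70 x 38 x 65 mm, loose, to be left alone; origin under its centre

How it is judged:
By the outcome, as a careful person would: the job done as asked, in the order asked, and still so for the second after the job is handed in, with the robot touching nothing.
It also fails if it takes over 72 s, if anything falls off the work surface, if the arm or the gripper's body presses on something with over 40 N, if the wrist force passes 120 N, or if a joint passes its speed limit or range.

### The arm

A 7-joint arm with a two-finger parallel gripper is mounted at the origin on the work surface. World frame = base frame: x ahead of the robot, y to its left, z up, the work surface at z = 0. Lengths are in mm, angles in rad, forces in N, time in s.
With the tool pointing down it reaches from about 400 to 875 mm from the base axis. Payload 4.4 kg.
Tool frame: the origin (TCP) lies on the centre line of the jaws, within the pads' length; the fingertips stand 25 mm ahead of it and the grasp point (between the pads) lies 6 mm ahead of it (ctrl.finger_overhang is the distance from the TCP to the fingertips, in mm); z points along the fingers, y is the line along which they close (so a half turn about z gives the same grasp; the last joint's range is limited). The gripper opens to 85 mm and grips with 20 to 120 N. Pads are 22 mm wide; open, the fingers measure 114 mm over their backs; the gripper's body (76 mm by 85 mm) begins 54 mm behind the grasp point. The pads swing forward as they close: fully open they stand 13 mm farther back than shut.
Start: joints at [-1.407, 0.628, 0.038, 1.517, -0.027, 0.996, -0.02], TCP at [148.033, 632.933, 228.213] pointing down, gripper open.
Joint ranges: [-3.06, 3.06], [-0.37, 2.12], [-1.25, 1.32], [0.18, 2.47], [-1.1, 4.24], [0.23, 1.98], [-2.94, 2.94]. Speed limits (rad/s): [2.57, 2.57, 3.14, 3.14, 3.14, 3.14, 3.14].

### API

Orientations are given as [roll, pitch, yaw] about the fixed x, y, z axes, in that order (R = Rz(yaw) Ry(pitch) Rx(roll)).
In Python, from cell import ctrl gives the robot as it stands. The module is installed in compiled form; this text tells all that it offers.
- The arm moves only by the tool play_rows, never from a script. Its argument "targets" is a list of rows, each a list of 5 numbers: the closure, from 0 (fully open) to 1 (shut), then the shift along the tool's x, y, z in cm, then the turn about the tool's z in degrees. In form: [[gripper, dx, dy, dz, spin], ...]. A call has 1 to 10 rows; each row is the pose to reach, as a shift and turn from the pose commanded when the call began, along the tool's axes at that moment; what a row does not reach only later rows make up. A row lasts 1/10 s, in which the tool goes at most 50 mm and 8.59 degrees, less where a joint would pass 70% of its speed; a pose out of reach is approached as far as the arm can. A call with a gripper value outside its range is refused whole. The fingers move at their own pace and stop on an object; the grip force is fixed at half the most. Time passes only in rows, so rows that repeat a pose let the fingers close. It gives the time, the measured TCP pose, the force, the opening and the grip force at its end, in the units of the state.
- ctrl.read_state(): the state, without advancing time (a new reading comes with each control period).
- ctrl.get_image(name): name is "side" or "top"; returns (picture, depth): 480x640x3 uint8, red, green, blue; 480x640 float32, mm along the optical axis (not along the pixel's ray), 0 where there is no reading.
- ctrl.calibration(name): a dict with "vfov" (degrees; the focal length in pixels is half the picture's height over the tangent of half this angle, whatever the lens; pixels are square), "cx", "cy" (the principal point, pixels), "extrinsics" (4x4, takes a point from camera to world coordinates). Camera axes: x right, y down, z forward; pixel columns grow to the right and rows downward; lengths in mm; the calibration is good to about 2 mm. A picture is of the moment at which its call begins. calibration takes no time and is no camera call.
- ctrl.finish_job(): hands the job in; it is judged then, once.
Trained networks look in the newest picture that a camera, given by its name, has taken for a name from the list of things; names that differ only in an ending like _2 or _b are one class to them, and where a whole thing is asked for, a point or a joint stands for the part that bears it (a point fixed in the world has none). Each returns a list of dicts, best first, with "confidence" (0 to 1); they miss things now and then, are a little off and sometimes report something else, mostly with a low value. They report only what shows in the picture. A call takes as long as a camera call.
- ctrl.search_frame(camera, name): "bbox" ([left, top, right, bottom] in pixels, round what is visible of it).
- ctrl.trace(camera, name): "pixels" (480x640 bool, what is visible of it) and "bbox" ([left, top, right, bottom] in pixels, round what is visible of it).
The state is a dict: "clock": time; "qpos": joint angles; "qd": joint speeds; "tau": joint torques, N m; "eef_pos": TCP position; "tool_rot": TCP orientation; "force": force on the tool from outside, world axes, zero at the start; "torque": the same for the moment, N m; "width": finger opening in mm; "gripper_force": force on a finger pad.
Only numpy, scipy, OpenCV 4.12 (cv2) and the standard library are available. Lean on these libraries where they do the work, as an engineer would, in place of code of your own. Each camera call takes 0.05 s, during which the arm holds its last target. There are 200 camera calls.

## Working session

There is one attempt and no reset: what is moved stays moved. The work goes in short steps, Python scripts to look and compute and a tool call to move; the robot and the scene stay as the last step left them, time stands still between calls to the robot, and variables do not carry over. Pictures are saved under pics/ and viewed, at most 10 in all, crops included, and the job is handed in when it is done.

Besides the shell and the picture viewer there is one more tool, called by a JSON object that holds its "fn" and its "kwargs". play_rows: Moves the arm, as the interface text tells. Its arguments: {"type":"object","properties":{"targets":{"type":"array"}},"required":["targets"]}

```bash
mkdir -p pics; cat > h.py <<'E'
import numpy as np, cv2
from cell import ctrl
def K(n):
    c=ctrl.calibration(n); f=240/np.tan(np.radians(c['vfov'])/2); return f,c['cx'],c['cy'],np.array(c['extrinsics'])
def unp(n,u,v,d):
    f,cx,cy,T=K(n); p=np.stack([(u-cx)*d/f,(v-cy)*d/f,d,np.ones_like(d)],-1); return (p@T.T)[...,:3]
def ray_z(n,u,v,z):
    f,cx,cy,T=K(n); d=T[:3,:3]@np.array([(u-cx)/f,(v-cy)/f,1]); o=T[:3,3]; return o+d*(z-o[2])/d[2]
def cloud(n,d):
    v,u=np.mgrid[:480,:640].astype(float); return unp(n,u,v,d.astype(float))
def save(n,img): cv2.imwrite('pics/'+n,cv2.cvtColor(img,cv2.COLOR_RGB2BGR))
E
python3 - <<'E'
from h import *
s=ctrl.read_state(); print({k:np.round(s[k],3) for k in s})
for n in('side','top'):
    c=ctrl.calibration(n); print(n,c['vfov'],c['cx'],c['cy'],np.round(c['extrinsics'],2).tolist())
    im,d=ctrl.get_image(n); save(n+'0.png',im); P=cloud(n,d)
    for t in('rail','stop','stop_fin','stop_hole','park','pin','button','rail_mark','glue','tape','driver','board'):
        try: r=ctrl.trace(n,t)
        except Exception as e: print(t,e); continue
        for q in r[:1]:
            m=q['pixels']&(d>0); p=P[m]
            if len(p): print(t,round(q['confidence'],2),np.round(q['bbox']).tolist(),np.round(np.median(p,0)),np.round(np.percentile(p,2,0)),np.round(np.percentile(p,98,0)))
E
```

```text
{'clock': np.float64(0.0), 'qpos': array([-1.407,  0.629,  0.038,  1.518, -0.027,  0.996, -0.02 ]), 'qd': array([-0.   ,  0.001,  0.001,  0.001, -0.001, -0.001,  0.   ]), 'tau': array([-1.0000e-03, -5.6340e+01,  1.2260e+00, -1.9344e+01,  1.1000e-02,
        1.1000e-02, -0.0000e+00]), 'eef_pos': array([147.881, 632.291, 227.271]), 'tool_rot': array([-3.14 ,  0.   ,  2.912]), 'force': array([-1.272, -0.211,  0.446]), 'torque': array([ 0.014, -0.02 , -0.034]), 'gripper_force': np.float64(0.0), 'width': np.float64(85.199)}
side 53.811800089845924 320.5826310719035 234.63589796022228 [[0.71, -0.52, 0.48, 143.63], [-0.71, -0.53, 0.47, -445.67], [0.01, -0.67, -0.74, 880.53], [0.0, 0.0, 0.0, 1.0]]
rail 0.91 [207.0, 211.0, 331.0, 340.0] [512.  69.  52.] [466. -80.   4.] [572. 278. 101.]
stop 0.82 [224.0, 224.0, 296.0, 289.0] [518. 121.  66.] [470.  59.  39.] [574. 183. 108.]
stop_fin 0.61 [226.0, 224.0, 297.0, 294.0] [519. 123.  66.] [470.  59.  36.] [576. 185. 108.]
stop_hole 0.61 [226.0, 221.0, 296.0, 295.0] [518. 122.  66.] [470.  59.  40.] [573. 182. 108.]
park 0.73 [380.0, 339.0, 437.0, 
[... 1142 characters left out ...]
72.  68.  60.] [570. 185. 108.]
park 0.82 [434.0, 262.0, 475.0, 298.0] [ 553. -262.   49.] [ 518. -309.    2.] [ 595. -233.   55.]
pin 0.58 [454.0, 275.0, 467.0, 288.0] [ 555. -268.   93.] [ 545. -282.   53.] [ 567. -255.  102.]
rail_mark 0.68 [217.0, 268.0, 379.0, 324.0] [518. 114.  53.] [467. -69.  26.] [570. 284. 103.]
glue 0.9 [378.0, 202.0, 401.0, 228.0] [ 700. -101.   88.] [ 682. -131.   10.] [733. -80. 132.]
tape 0.87 [458.0, 207.0, 485.0, 239.0] [ 694. -302.   62.] [ 663. -334.    1.] [ 730. -280.   69.]
driver 0.86 [152.0, 288.0, 163.0, 331.0] [478. 446.  25.] [435. 437.  16.] [525. 458.  31.]
board 0.64 [262.0, 168.0, 332.0, 229.0] [758. 122.  30.] [691.  45.  15.] [828. 198.  36.]
```

```bash
python3 - <<'E'
import cv2,numpy as np
s=cv2.imread('pics/side0.png');t=cv2.imread('pics/top0.png')
a=cv2.resize(s[205:350,200:340],(386,400),interpolation=cv2.INTER_CUBIC)
b=cv2.resize(t[255:335,210:390],(800,356)[::1],interpolation=cv2.INTER_CUBIC)[:, :]
c=cv2.resize(s[330:410,375:445],(350,400),interpolation=cv2.INTER_CUBIC)
top=np.hstack([a,c]);top=cv2.resize(top,(450,244))
e=cv2.resize(t[255:305,430:480],(244,244),interpolation=cv2.INTER_CUBIC)
r=np.hstack([top,e]);r=np.pad(r,((0,0),(0,800-r.shape[1]),(0,0)))
cv2.imwrite('pics/a.png',np.vstack([r,b]))
cv2.imwrite('pics/sideb.png',cv2.resize(s[170:410,140:500],(800,533),interpolation=cv2.INTER_CUBIC))
E
```

```text
(no output)
```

View pics/a.png

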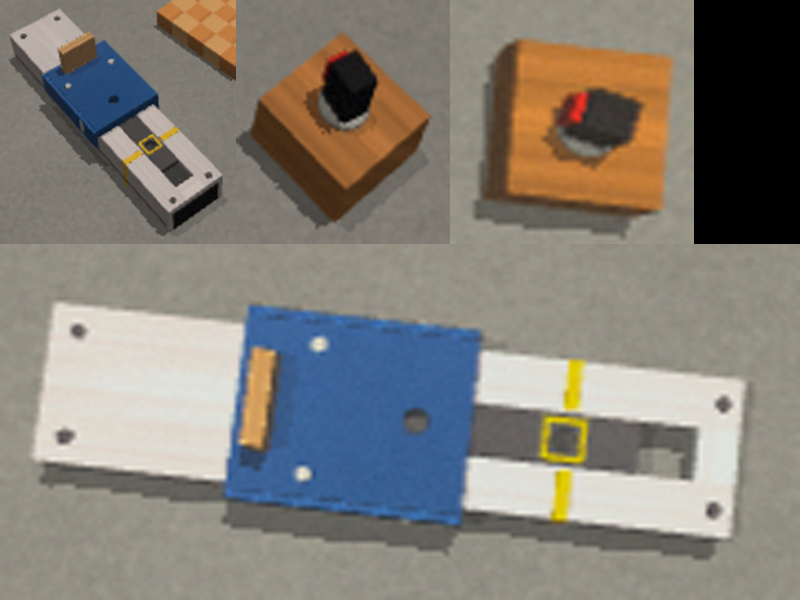

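View pics/sideb.png

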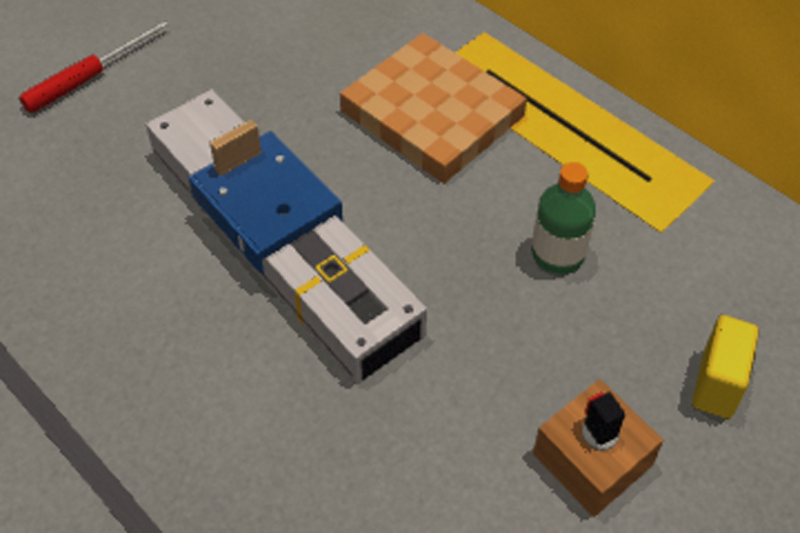

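```bash
cat > m.py <<'E'
from h import *
R={}
for n in('top','side'):
    im,d=ctrl.get_image(n);P=cloud(n,d);hsv=cv2.cvtColor(im,cv2.COLOR_RGB2HSV);H,S,V=[hsv[...,i].astype(int) for i in range(3)]
    box=(P[...,0]>440)&(P[...,0]<610)&(P[...,1]>-130)&(P[...,1]<330)
    b=box&(H>95)&(H<125)&(S>120)&(P[...,2]>58)
    print(n,'blue rect',cv2.minAreaRect(P[b][:,:2].astype(np.float32)), np.median(P[b][:,2]))
    y=box&(H>20)&(H<35)&(S>150)&(abs(P[...,2]-50)<8)&(P[...,1]<P[b][:,1].min()+20)
    v,u=np.nonzero(y); q=np.array([ray_z(n,a,c,50)[:2] for a,c in zip(u,v)])
    R[n]=q; np.save('y_%s.npy'%n,q)
    w=P[...,2]; r=box&(S<60)&(V>130)&(abs(w-50)<6)
    print(' rail rect',cv2.minAreaRect(P[r][:,:2].astype(np.float32)),'yellow',len(q))
    # dark hole in blue plate
    m=cv2.morphologyEx(b.astype(np.uint8),cv2.MORPH_CLOSE,np.ones((9,9)))
    hh=(m>0)&(V<70)&box; 
    k,l,st,ce=cv2.connectedComponentsWithStats(hh.astype(np.uint8))
    for i in range(1,k):
        if st[i,4]>5: print('  dark',st[i,4],ce[i],ray_z(n,*ce[i],65))
    pk=(P[...,0]>500)&(P[...,0]<620)&(P[...,1]>-330)&(P[...,1]<-220)
    hd=pk&(V<60)&(P[...,2]>60); tp=pk&(abs(P[...,2]-97)<5)&(hd)
    rd=pk&((H<8)|(H>172))&(S>150)&(P[...,2]>55)
    print(' handle top',tp.sum(),cv2.minAreaRect(P[tp][:,:2].astype(np.float32)),'red',P[rd].mean(0),'black',P[hd].mean(0))
    bk=pk&(abs(P[...,2]-50)<4)
    print(' block',cv2.minAreaRect(P[bk][:,:2].astype(np.float32)))
E
python3 m.py; python3 - <<'E'
import numpy as np
for n in('top','side'):
    q=np.load('y_%s.npy'%n); print(n,np.round(q[q[:,0].argsort()]).astype(int).tolist())
E
```

```text
top blue rect ((520.43798828125, 126.1103515625), (123.34317016601562, 101.2543716430664), 84.42049407958984) 65.59388923574659
 rail rect ((518.8571166992188, 107.66118621826172), (370.2998352050781, 84.43382263183594), 84.41654968261719) yellow 113
 handle top 46 ((556.674560546875, -269.6188049316406), (20.77741241455078, 18.166854858398438), 74.40481567382812) red [ 561.57708656 -257.27282135   84.52409423] black [ 554.16762451 -268.9162282    89.54648069]
 block ((557.5691528320312, -272.49151611328125), (76.87014770507812, 75.38626861572266), 84.16291809082031)
side blue rect ((523.6254272460938, 121.54368591308594), (125.1023941040039, 101.68449401855469), 84.26590728759766) 66.35910970923129
 rail rect ((522.9921264648438, 105.6433334350586), (374.1519775390625, 85.52092742919922), 84.2796630859375) yellow 124
  dark 27 [235.48148148 262.88888889] [474.32977159 141.06088607  65.        ]
  dark 19 [267.10526316 263.57894737] [522.43438762  90.79304774  65.        ]
  dark 88 [271.63636364 274.54545455] [509.69658815  61.05381998  65.        ]
 handle top 138 ((559.50372314453
[... 2131 characters left out ...]
4], [508, 2], [509, 6], [510, 23], [510, 4], [512, 25], [512, 3], [513, 23], [513, 1], [513, 4], [515, 22], [515, 3], [516, 23], [516, 1], [517, 5], [518, 22], [518, 3], [520, 2], [521, 22], [521, 0], [521, 4], [523, 21], [523, 24], [523, 2], [523, 6], [523, 9], [524, 12], [524, 16], [524, 19], [524, 23], [525, 4], [525, 8], [525, 11], [525, 14], [526, 18], [526, 21], [532, 8], [532, 12], [533, 7], [533, 10], [535, 9], [535, 12], [536, 7], [537, 11], [538, 6], [538, 9], [540, 8], [540, 11], [541, 6], [542, 10], [543, 5], [543, 8], [543, 12], [545, 7], [545, 10], [546, 5], [546, 9], [548, 7], [548, 10], [550, 5], [550, 9], [551, 4], [551, 7], [552, 11], [553, 6], [553, 9], [554, 4], [555, 8]]
```

{"fn": "play_rows", "kwargs": {"targets": [[0,-11.8,-9.1,0,-2],[0,-23.7,-18.2,0,-4],[0,-35.6,-27.3,3,-6],[0,-47.4,-36.4,7,-7.5],[0,-47.4,-36.4,7,-7.5],[0,-47.4,-36.4,7,-7.5],[0,-47.4,-36.4,7,-7.5],[0,-47.4,-36.4,7,-7.5],[0,-47.4,-36.4,7,-7.5],[0,-47.4,-36.4,7,-7.5]]}}

```text
clock: 2.4
eef_pos: [463.6, 247.6, 173.1]
tool_rot: [3.141, 0.001, 3.043]
force: [1.0, 0.8, 0.2]
width: 85.7
gripper_force: 0.0
```

{"fn": "play_rows", "kwargs": {"targets": [[0,-7,-7,2.3,0],[0,-7,-7,2.3,0],[0,-7,-7,2.3,0],[0,-7,-7,2.3,0],[0,-7,-7,2.3,0],[0,-7,-7,2.3,0]]}}

```text
clock: 3.0
eef_pos: [524.2, 174.6, 150.4]
tool_rot: [3.141, -0.0, 3.046]
force: [0.8, 0.5, -0.8]
width: 85.6
gripper_force: 0.0
```

```bash
python3 - <<'E'
from h import *
s=ctrl.read_state(); print(s['eef_pos'],s['tool_rot'],s['qpos'])
im,d=ctrl.get_image('side'); a=im[150:330,170:370]; save('b.png',cv2.resize(a,(666,600),interpolation=cv2.INTER_CUBIC))
E
```

```text
[524.22096735 174.56663332 150.43432623] [ 3.14051435e+00 -1.88528751e-04  3.04581731e+00] [-0.36357418  0.59067716 -0.01208404  1.87052559  0.00903635  0.68012402
  1.09438619]
```

View pics/b.png

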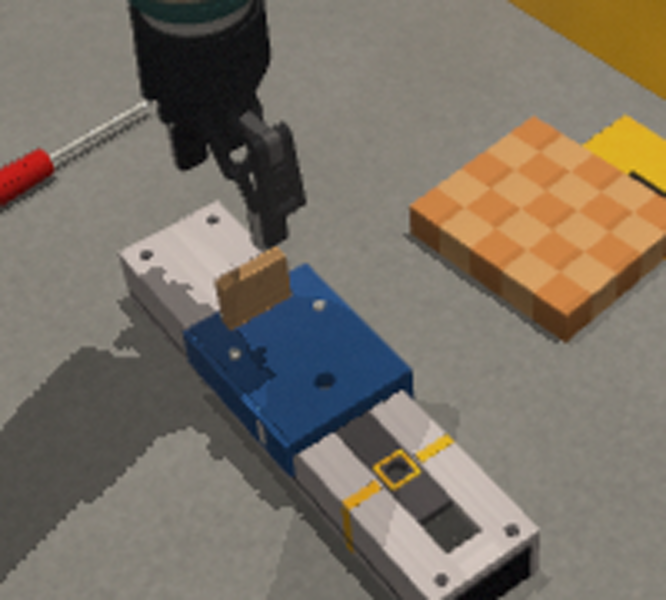

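{"fn": "play_rows", "kwargs": {"targets": [[0,-0.1,-0.1,2,0],[0,-0.1,-0.1,4,0],[0,-0.1,-0.1,5.6,0],[0,-0.1,-0.1,5.6,0],[0,-0.1,-0.1,5.6,0]]}}

```text
clock: 3.55
eef_pos: [525.7, 172.4, 94.4]
tool_rot: [3.141, -0.0, 3.044]
force: [0.4, 0.4, 0.4]
width: 85.1
gripper_force: 0.0
```

{"fn": "play_rows", "kwargs": {"targets": [[0.6,0,0,0,0],[0.9,0,0,0,0],[1,0,0,0,0],[1,0,0,0,0],[1,0,0,0,0],[1,0,0,0,0],[1,0,0,0,0],[1,0,0,0,0]]}}

```text
clock: 4.35
eef_pos: [526.1, 171.2, 94.5]
tool_rot: [-3.142, 0.0, 3.042]
force: [-1.1, -1.8, 5.3]
width: 9.9
gripper_force: 59.4
```

{"fn": "play_rows", "kwargs": {"targets": [[1,0,-1,0,0],[1,0,-2.5,0,0],[1,0,-4,0,0],[1,0,-5.5,0,0],[1,0,-6.8,0,0],[1,0,-7.6,0,0],[1,0,-7.6,0,0],[1,0,-7.6,0,0]]}}

```text
clock: 5.15
eef_pos: [518.3, 93.1, 94.5]
tool_rot: [-3.14, 0.0, 3.041]
force: [-1.5, -1.4, 7.8]
width: 10.1
gripper_force: 59.6
```

```bash
python3 - <<'E'
from h import *
ims=[]
for n in('side','top'):
    im,d=ctrl.get_image(n); T=np.linalg.inv(K(n)[3]); f,cx,cy,_=K(n)
    p=T@np.array([512,14,65,1]); u,v=f*p[0]/p[2]+cx,f*p[1]/p[2]+cy; print(n,u,v)
    u,v=int(u),int(v); h=35; ims.append(cv2.resize(im[v-h:v+h,u-h:u+h],(400,400),interpolation=cv2.INTER_CUBIC)); print(u-h,v-h)
save('c.png',np.hstack(ims))
E
```

```text
side 287.1539157503804 286.62022916661596
252 251
top 337.2104244997074 297.10996647454647
302 262
```

View pics/c.png

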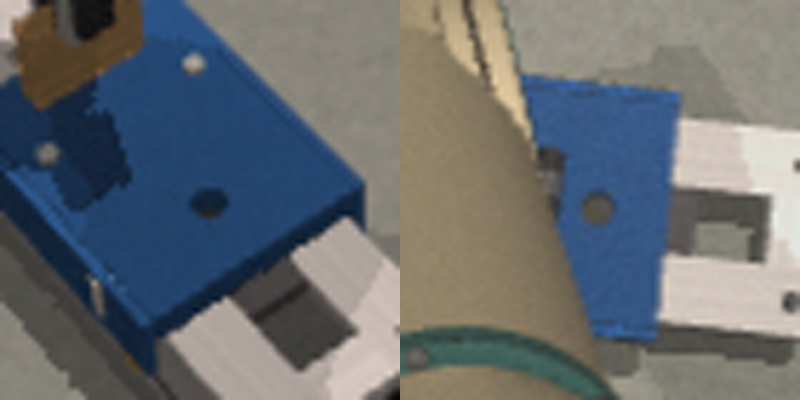

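```bash
python3 - <<'E'
from h import *
e=np.array([.097,.9953])
for n,u,v in(('side',288.1,286.1),('top',336.2,297.9)):
    p=ray_z(n,u,v,65); q=np.load('y_%s.npy'%n)
    # square: pixels within central 13mm of x mid; line: outside
    c=np.array([510,15.6]) if n=='top' else np.array([514.5,13])
    loc=(q-c)@np.array([[.9953,.097],[-.097,.9953]]).T if 0 else np.c_[(q-c)@np.array([.9953,-.097]),(q-c)@e]
    sq=abs(loc[:,0])<14; ln=(abs(loc[:,0])>16)&(abs(loc[:,1])<10)
    ext=(loc[sq].max(0)+loc[sq].min(0))/2
    print(n,p,'sq mean',loc[sq].mean(0),'ext',ext,'line',np.median(loc[ln],0),'stophole rel',(p[:2]-c)@np.array([.9953,-.097]),(p[:2]-c)@e)
E
```

```text
side [514.32422759  13.59108708  65.        ] sq mean [-0.73249319 -0.99911207] ext [-0.37192442 -0.00039025] line [-16.60044345  -2.11119732] stophole rel -0.2322817253990531 0.5712590501678241
top [510.13478874  16.33163224  65.        ] sq mean [-0.09175417 -0.82720497] ext [-0.06473401 -0.46613908] line [-17.656949    -2.04472477] stophole rel 0.06318690319623559 0.741268080210283
```

{"fn": "play_rows", "kwargs": {"targets": [[1,0,-0.1,0,0],[1,0,-0.1,0,0],[1,0,-0.1,0,0],[0,0,-0.1,0,0],[0,0,-0.1,0,0],[0,0,-0.1,0,0],[0,0,-0.1,0,0],[0,0,-0.1,-4,0],[0,0,-0.1,-8,0],[0,0,-0.1,-11,0]]}}

```text
clock: 6.25
eef_pos: [518.8, 94.8, 206.0]
tool_rot: [3.141, 0.001, 3.043]
force: [-0.4, -1.5, -1.0]
width: 85.3
gripper_force: 0.0
```

{"fn": "play_rows", "kwargs": {"targets": [[0,-1.5,-7.2,0,2],[0,-3,-14.4,0,4],[0,-4.5,-21.6,0,6],[0,-6,-28.8,2,8],[0,-7.6,-36,4,9.5],[0,-7.6,-36,4,9.5],[0,-7.6,-36,4,9.5],[0,-7.6,-36,4,9.5],[0,-7.6,-36,4,9.5],[0,-7.6,-36,4,9.5]]}}

```text
clock: 7.25
eef_pos: [558.1, -270.4, 163.6]
tool_rot: [3.141, -0.001, 2.876]
force: [-0.2, 0.3, -1.1]
width: 85.3
gripper_force: 0.0
```

{"fn": "play_rows", "kwargs": {"targets": [[0,0,0,0,0],[0,0,0,0,0]]}}

```text
clock: 7.45
eef_pos: [559.0, -268.9, 164.5]
tool_rot: [3.141, 0.0, 2.88]
force: [-0.4, 0.3, 0.8]
width: 85.1
gripper_force: 0.0
```

```bash
python3 - <<'E'
from h import *
im,d=ctrl.get_image('side'); a=cv2.resize(im[251:321,252:322],(400,400),interpolation=cv2.INTER_CUBIC)
b=cv2.resize(im[300:410,350:460],(400,400),interpolation=cv2.INTER_CUBIC)
im,d=ctrl.get_image('top');c=cv2.resize(im[262:332,302:372],(400,400),interpolation=cv2.INTER_CUBIC)
save('d.png',cv2.resize(np.hstack([a,b,c]),None,fx=.666,fy=.666,interpolation=cv2.INTER_AREA)); 
save('e_side.png',a); save('e_top.png',c)
for f,u0,v0,n in((a,252,251,'side'),(c,302,262,'top')):
    g=cv2.cvtColor(f,cv2.COLOR_RGB2HSV)
    k=(g[150:260,150:260,2]<75)if n=='side' else (g[150:260,150:260,1]<150)
    _,l,st,ce=cv2.connectedComponentsWithStats(k.astype(np.uint8))
    for i in range(1,len(st)):
        if st[i,4]>100:
            x,y=ce[i]+150; p=ray_z(n,u0+(x+.5)/5.714-.5,v0+(y+.5)/5.714-.5,65); print(n,st[i].tolist(),p)
E
```

```text
side [42, 41, 34, 26, 681] [514.33434604  13.42908204  65.        ]
top [25, 37, 43, 42, 1321] [510.11168694  16.52535099  65.        ]
```

View pics/d.png

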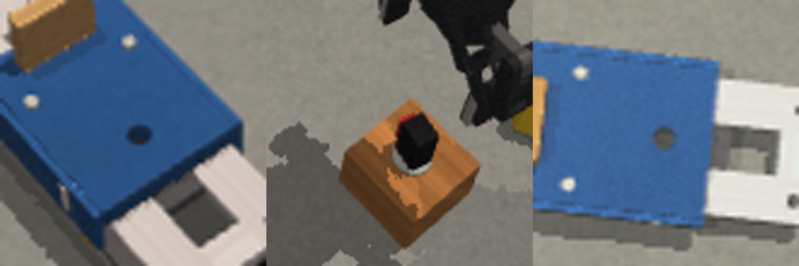

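{"fn": "play_rows", "kwargs": {"targets": [[0,0,-0.1,2,0],[0,0,-0.1,4,0],[0,0,-0.1,6,0],[0,0,-0.1,7.5,0],[0,0,-0.1,8.2,0],[0,0,-0.1,8.2,0],[0,0,-0.1,8.2,0]]}}

```text
clock: 8.25
eef_pos: [558.7, -272.0, 82.7]
tool_rot: [-3.141, 0.001, 2.877]
force: [0.2, -0.1, -0.1]
width: 85.6
gripper_force: 0.0
```

{"fn": "play_rows", "kwargs": {"targets": [[0.5,0,0,0,0],[0.6,0,0,0,0],[0.7,0,0,0,0],[1,0,0,0,0],[1,0,0,0,0],[1,0,0,0,0],[1,0,0,0,0],[1,0,0,0,0]]}}

```text
clock: 9.05
eef_pos: [558.4, -273.1, 83.0]
tool_rot: [-3.14, 0.001, 2.876]
force: [-0.9, -2.0, 5.2]
width: 22.2
gripper_force: 60.7
```

{"fn": "play_rows", "kwargs": {"targets": [[1,0,0,-1,0],[1,0,0,-3,0],[1,0,0,-6,0],[1,0,0,-9,0],[1,0,0,-9,0]]}}

```text
clock: 9.55
eef_pos: [560.9, -272.9, 176.6]
tool_rot: [-3.141, 0.008, 2.877]
force: [0.3, -0.4, -2.8]
width: 22.3
gripper_force: 59.9
```

{"fn": "play_rows", "kwargs": {"targets": [[1,1,2.2,0,-1],[1,3,6.6,0,-3],[1,5,11,0,-5],[1,7,15.5,0,-7],[1,9,19.9,0,-9.5],[1,11,24.3,0,-9.5],[1,12,26.6,1,-9.5],[1,12,26.6,2,-9.5],[1,12,26.6,2,-9.5],[1,12,26.6,2,-9.5]]}}

```text
clock: 10.55
eef_pos: [511.7, 14.6, 151.7]
tool_rot: [-3.14, -0.001, 3.041]
force: [-0.1, -0.7, -2.5]
width: 22.3
gripper_force: 59.9
```

```bash
python3 - <<'E'
from h import *
s=ctrl.read_state(); print(s['eef_pos'],s['tool_rot'],s['width'],s['force'])
im,d=ctrl.get_image('side'); b=cv2.resize(im[225:325,235:335],(600,600),interpolation=cv2.INTER_CUBIC);save('f.png',b)
np.savez('f.npz',im=im,d=d)
E
```

```text
[511.71098016  14.63081461 151.69386518] [-3.14043788e+00 -1.04342329e-03  3.04075147e+00] 22.266281334253666 [-0.1358732  -0.65784774 -2.52209117]
```

View pics/f.png

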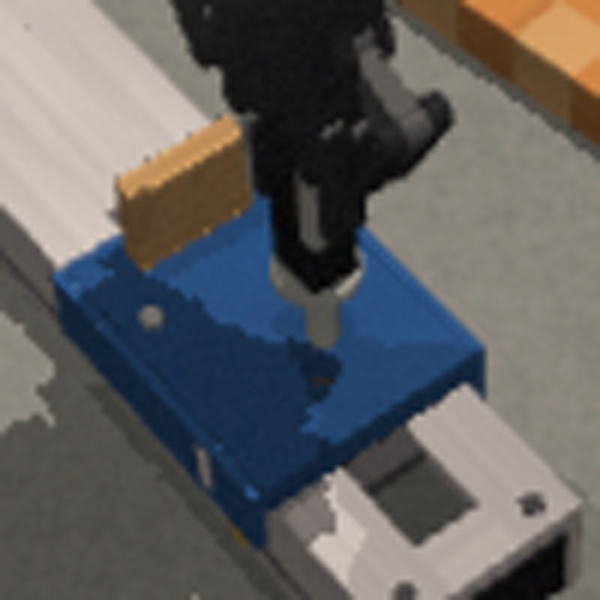

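```bash
python3 - <<'E'
from h import *
z=np.load('f.npz');im=z['im']
for v in range(273,292): print(v,im[v,280:298].astype(int).sum(1).tolist())
for r in (337,340,343):
    print(r,ray_z('side',235+323.5/6-.5,225+(r+.5)/6-.5,83.7))
print('hole',ray_z('side',235+320.5/6-.5,225+380.5/6-.5,65))
E
```

```text
273 [250, 239, 249, 251, 245, 234, 142, 41, 130, 226, 236, 429, 404, 304, 247, 247, 252, 252]
274 [252, 231, 235, 242, 241, 252, 241, 233, 244, 257, 256, 285, 287, 235, 250, 251, 251, 249]
275 [244, 247, 249, 235, 237, 242, 248, 247, 245, 244, 253, 222, 254, 248, 256, 254, 251, 248]
276 [244, 245, 225, 216, 224, 216, 235, 238, 236, 245, 232, 206, 221, 243, 253, 250, 249, 249]
277 [243, 217, 218, 214, 220, 208, 232, 239, 251, 246, 231, 208, 218, 223, 243, 250, 248, 251]
278 [220, 214, 213, 213, 212, 207, 230, 243, 249, 244, 230, 205, 215, 215, 244, 243, 247, 256]
279 [220, 215, 215, 214, 213, 208, 232, 245, 243, 248, 233, 207, 213, 215, 242, 248, 247, 256]
280 [245, 219, 213, 217, 214, 216, 233, 243, 252, 247, 237, 211, 215, 211, 239, 254, 250, 253]
281 [245, 247, 214, 139, 209, 215, 223, 240, 248, 253, 240, 217, 213, 215, 221, 217, 229, 231]
282 [165, 165, 162, 121, 131, 134, 134, 208, 247, 245, 229, 207, 213, 214, 211, 217, 219, 218]
283 [142, 140, 149, 123, 112, 114, 121, 141, 144, 210, 216, 215, 212, 212, 216, 214, 213, 214]
284 [142, 149, 144, 117, 117, 112, 114, 112, 99, 128, 12
[... 181 characters left out ...]
 110, 115, 118, 208, 215, 216, 214, 212, 210]
287 [147, 147, 144, 148, 145, 118, 103, 112, 110, 99, 104, 159, 210, 214, 216, 221, 215, 216]
288 [142, 143, 145, 146, 146, 141, 103, 110, 118, 111, 108, 204, 216, 215, 214, 218, 215, 212]
289 [138, 143, 145, 146, 144, 146, 117, 116, 117, 121, 194, 207, 216, 212, 217, 216, 215, 211]
290 [138, 145, 145, 144, 146, 142, 117, 112, 117, 114, 202, 213, 215, 215, 212, 217, 215, 212]
291 [144, 146, 136, 147, 148, 151, 142, 113, 111, 191, 210, 214, 214, 212, 212, 219, 212, 210]
337 [515.49620856  12.68615238  83.7       ]
340 [514.628375    11.73565561  83.7       ]
343 [513.76205503  10.78681659  83.7       ]
hole [510.89119073  10.39937331  65.        ]
```

{"fn": "play_rows", "kwargs": {"targets": [[1,0,0.05,0.8,0],[1,0,0.05,1.4,0],[1,0,0.05,1.6,0],[1,0,0.05,1.8,0],[1,0,0.05,1.9,0],[1,0,0.05,2,0],[1,0,0.05,2.1,0],[1,0,0.05,2.2,0]]}}

```text
clock: 11.4
eef_pos: [511.8, 16.6, 130.1]
tool_rot: [-3.141, -0.0, 3.043]
force: [-1.7, -0.5, -0.9]
width: 22.2
gripper_force: 60.0
```

{"fn": "play_rows", "kwargs": {"targets": [[1,0,0,0.2,0],[1,0,0,0.4,0],[1,0,0,0.6,0],[1,0,0,0.8,0],[1,0,0,0.9,0],[1,0,0,1,0]]}}

```text
clock: 12.0
eef_pos: [511.7, 16.5, 119.9]
tool_rot: [-3.141, -0.001, 3.043]
force: [-1.2, -1.5, -0.4]
width: 22.2
gripper_force: 60.1
```

{"fn": "play_rows", "kwargs": {"targets": [[1,0,0,0.1,0],[1,0,0,0.2,0],[1,0,0,0.3,0],[1,0,0,0.4,0],[1,0,0,0.4,0]]}}

```text
clock: 12.5
eef_pos: [511.8, 16.3, 115.9]
tool_rot: [-3.141, -0.0, 3.042]
force: [-1.4, -2.9, -1.0]
width: 22.3
gripper_force: 60.1
```

{"fn": "play_rows", "kwargs": {"targets": [[1,0,0,0.1,0],[1,0,0,0.2,0],[1,0,0,0.3,0],[1,0,0,0.4,0],[1,0,0,0.4,0]]}}

```text
clock: 13.0
eef_pos: [511.8, 16.1, 111.9]
tool_rot: [-3.141, -0.0, 3.042]
force: [-2.4, -4.0, -0.0]
width: 22.1
gripper_force: 60.4
```

{"fn": "play_rows", "kwargs": {"targets": [[1,0,-0.05,0.2,0],[1,0,-0.05,0.4,0],[1,0,-0.05,0.6,0],[1,0,-0.05,0.8,0],[1,0,-0.05,1,0],[1,0,-0.05,1.1,0],[1,0,-0.05,1.1,0]]}}

```text
clock: 13.7
eef_pos: [511.6, 15.6, 100.7]
tool_rot: [-3.141, -0.001, 3.042]
force: [-2.1, -5.3, 0.5]
width: 22.5
gripper_force: 60.4
```

Now seat it gently until contact force rises.

{"fn": "play_rows", "kwargs": {"targets": [[1,0,-0.05,0.05,0],[1,0,-0.05,0.1,0],[1,0,-0.05,0.15,0],[1,0,-0.05,0.2,0],[1,0,-0.05,0.25,0],[1,0,-0.05,0.25,0]]}}

```text
clock: 14.3
eef_pos: [511.6, 15.4, 98.4]
tool_rot: [-3.141, -0.001, 3.042]
force: [-2.2, -4.8, 2.7]
width: 22.2
gripper_force: 60.4
```

{"fn": "play_rows", "kwargs": {"targets": [[1,0,0,0.05,0],[1,0,0,0.1,0],[1,0,0,0.15,0],[1,0,0,0.15,0]]}}

```text
clock: 14.7
eef_pos: [511.8, 15.3, 98.1]
tool_rot: [-3.141, 0.0, 3.042]
force: [-4.9, -5.7, 13.9]
width: 22.2
gripper_force: 61.8
```

{"fn": "play_rows", "kwargs": {"targets": [[0.5,0,0,0,0],[0.3,0,0,0,0],[0,0,0,0,0],[0,0,0,0,0],[0,0,0,0,0],[0,0,0,0,0],[0,0,0,-3,0],[0,0,0,-7,0],[0,0,0,-11,0],[0,0,0,-13,0]]}}

```text
clock: 15.7
eef_pos: [513.4, 15.8, 230.3]
tool_rot: [3.141, 0.005, 3.043]
force: [0.8, -0.2, 0.6]
width: 85.6
gripper_force: 0.0
```

```bash
python3 - <<'E'
from h import *
s=ctrl.read_state(); print(s['eef_pos'],s['width'],s['force'])
im,d=ctrl.get_image('side'); b=cv2.resize(im[225:325,235:335],(600,600),interpolation=cv2.INTER_CUBIC);save('g.png',b)
P=cloud('side',d); m=(abs(P[...,0]-514)<16)&(abs(P[...,1]-13)<18)&(P[...,2]>75); print('top z',np.percentile(P[m][:,2],[50,90,98]))
k=(abs(P[...,0]-514)<30)&(abs(P[...,1]+0)<60)&(abs(P[...,2]-66)<5);print('plate',np.median(P[k][:,2]))
E
```

```text
[513.40252638  15.84210704 230.32339478] 85.63170339377427 [ 0.76043977 -0.18546244  0.5995214 ]
top z [112.08318776 340.90156364 647.66401128]
plate 66.30463560907981
```

View pics/g.png

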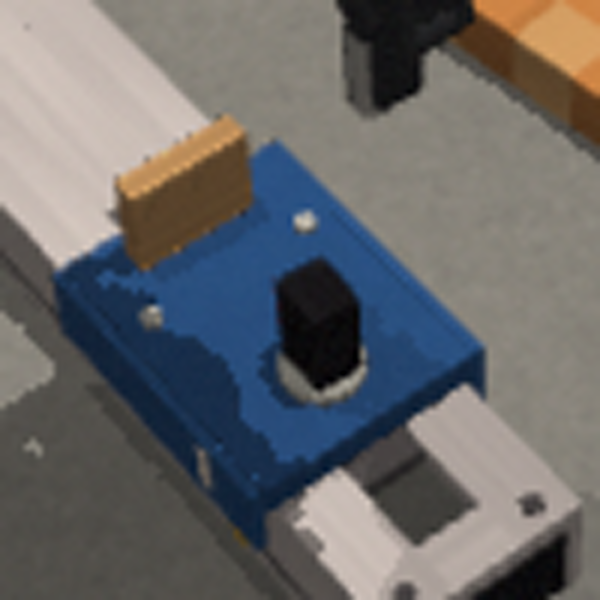

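```bash
python3 - <<'E'
from h import *
for n,c,o in(('top',(337,296),None),('side',(288,280),None)):
    im,d=ctrl.get_image(n); h=25; a=im[c[1]-h:c[1]+h,c[0]-h:c[0]+h]; g=cv2.cvtColor(a,cv2.COLOR_RGB2HSV)
    k=((g[...,0]<8)|(g[...,0]>170))&(g[...,1]>120)&(g[...,2]>60); P=cloud(n,d)[c[1]-h:c[1]+h,c[0]-h:c[0]+h]
    print(n,k.sum(),np.round(P[k])[:10].tolist())
    save('h_%s.png'%n,cv2.resize(a,(400,400),interpolation=cv2.INTER_CUBIC))
cv2.imwrite('pics/h.png',np.hstack([cv2.imread('pics/h_top.png'),cv2.imread('pics/h_side.png')]))
E
```

```text
top 0 []
side 0 []
```

View pics/h.png

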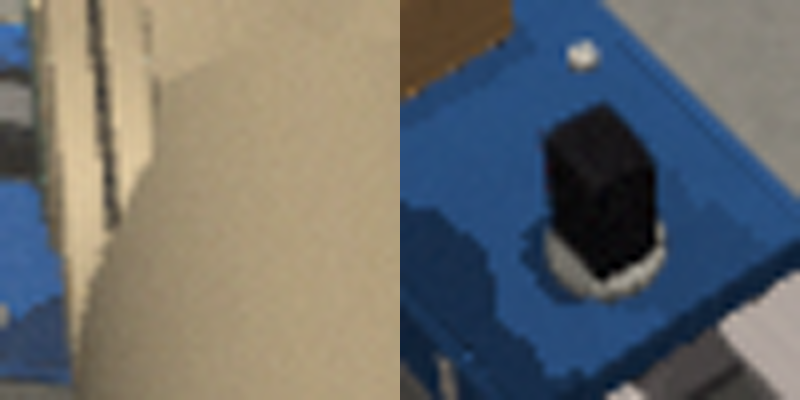

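{"fn": "play_rows", "kwargs": {"targets": [[0,0,-5,-1,0],[0,0,-10,-1,0],[0,0,-15,-1,0],[0,0,-20,-1,0],[0,0,-24,-1,0],[0,0,-24,-1,0],[0,0,-24,-1,0],[0,0,-24,-1,0]]}}

```text
clock: 16.65
eef_pos: [488.0, -221.2, 235.9]
tool_rot: [3.14, -0.002, 3.045]
force: [-0.1, 0.2, 0.3]
width: 85.3
gripper_force: 0.0
```

```bash
python3 - <<'E'
from h import *
im,d=ctrl.get_image('top'); h=30;c=(337,296); a=im[c[1]-h:c[1]+h,c[0]-h:c[0]+h]; g=cv2.cvtColor(a,cv2.COLOR_RGB2HSV)
k=((g[...,0]<8)|(g[...,0]>170))&(g[...,1]>120)&(g[...,2]>60); v,u=np.nonzero(k)
print(k.sum(),u+c[0]-h,v+c[1]-h)
P=cloud('top',d)[c[1]-h:c[1]+h,c[0]-h:c[0]+h]; t=(g[...,2]<60)&(abs(P[...,2]-112)<6); print('handle top',t.sum(),P[t].mean(0),P[t].min(0),P[t].max(0)); 
if len(u): q=np.array([ray_z('top',x+c[0]-h,y+c[1]-h,104) for x,y in zip(u,v)]); print(q.round(1).tolist())
E
```

```text
17 [331 332 330 331 332 330 331 332 330 331 329 330 331 329 330 331 330] [293 293 294 294 294 295 295 295 296 296 297 297 297 298 298 298 299]
handle top 21 [505.80824501  17.49113803 112.01320633] [500.09634151   7.08148357 106.35901299] [518.15783693  27.23575686 115.07197021]
[[518.4, 29.4, 104.0], [518.4, 27.1, 104.0], [516.1, 31.6, 104.0], [516.1, 29.4, 104.0], [516.2, 27.1, 104.0], [513.8, 31.6, 104.0], [513.9, 29.3, 104.0], [513.9, 27.1, 104.0], [511.6, 31.6, 104.0], [511.6, 29.3, 104.0], [509.3, 33.8, 104.0], [509.3, 31.5, 104.0], [509.4, 29.3, 104.0], [507.1, 33.8, 104.0], [507.1, 31.5, 104.0], [507.1, 29.3, 104.0], [504.8, 31.5, 104.0]]
```

```bash
python3 -c "
from cell import ctrl
print(ctrl.finish_job())"
```

```text
the job is handed in; nothing more can be done
None
```

The job is handed in at about 17 s. The stop is over the yellow-marked hole, the pin is fully home through both holes (handle top measured at 112 mm, as it should be), the red button is out, and the arm is clear of everything.

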